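# Slide the tall battery unit into its charging bay and start the charge

## Task

Push the tall, heavy battery unit across the bench into the charging bay until it sits fully home against the bay's end stop; push it low, near its base, so that it slides upright and does not tip, and never lift it or handle it higher up. Then press the charge button beside the bay fully down and let it come up again. Leave the bottle, the beaker and the bottle cap where they stand.

Things in the scene. Friction and masses are not known exactly. Their poses are not given: they have to be found in the camera images.
- battery: Loose upright white box, 70 mm deep (x), 110 wide (y), 210 tall with black handle above (to 241), on a grey foot 36 high that juts out 45 in front (-x) as a low ledge, 110 wide. 1.3 to 2 kg; slides at 6 to 14 N; pushed above about 50 mm it may tip. Origin: under the box's centre, on the bench; foot's push face at x = -80 mm, back at +35. x: front to back, z up. Starts before the bay's mouth
- bay: Fixed bay without floor: aluminium rails 28 mm high, 130 apart inside, flared towards the robot, and a grey end stop 75 high. Origin: on the bench, where the battery's origin is when fully home and centred. x: from mouth to stop (push direction), y left, z up. Stop face at x = +36 mm; straight rails from x = -58; flares open to about 158 wide at x = -115
- charge_top (a point): Centre of the top of the round black push button, 34 mm across, on a small grey housing on the left (+y) of the bay, 134 mm from the bay's middle line. It is pressed straight down by hand, 6 mm of spring travel, about 4 N when fully down
- charge (a joint): Travel of the charge button in m: 0 released, 0.006 fully down
- reagent: Bystander: brown glass bottle with blue cap, 66 mm across, 150 mm tall, standing on the right of the bay. Origin: centre of its underside
- beaker: Bystander: glass beaker 70 mm across, 90 mm tall, standing well to the right of the battery. Origin: centre of its underside
- cap: Bystander: loose blue bottle cap 44 mm across, 20 mm high, lying to the left of the battery. Origin: centre of its underside
Things that resemble listed ones, but are neither listed nor needed, are in the scene too. What is shaped like the battery but turquoise or yellow is not meant.

How it is judged (in metres and radians):
On the way, in this order (a step that is already met when the one before it is completed fails the run):
1. the battery unit has been slid fully home against the end stop, upright (x of battery in the frame of bay between -0.008 and 0.012 m and y of battery in the frame of bay between -0.014 and 0.014 m and angle between battery's own z axis and vertical below 0.05 rad), for 0.2 s.
2. then the charge button is pressed fully down (value of joint charge above 0.0045 m), for 0.05 s.
3. then the button is released (value of joint charge below 0.002 m), for 0.1 s.
At the end, for the whole second after the job is handed in: The battery unit stands upright at rest between the rails, within 8 mm of fully home and square within about 7 degrees; after that the charge button has been pressed (over 4.5 of 6 mm) and is up again; bottle, beaker and cap have moved less than 20 mm (x of battery in the frame of bay between -0.008 and 0.012 m and y of battery in the frame of bay between -0.014 and 0.014 m and angle between the x axis of battery and the x axis of bay, either way round below 0.12 rad and angle between battery's own z axis and vertical below 0.04 rad and height (world z) of battery below 0.005 m and linear speed of battery below 0.01 m/s and value of joint charge below 0.002 m); the robot touches nothing.
It fails at once if the battery unit tips or rocks by more than about 9 degrees (angle between battery's own z axis and vertical above 0.15 rad).
It fails at once if the battery unit is lifted off the bench (height (world z) of battery above 0.015 m).
It fails at once if the fingers touch the battery unit high up (handle or upper part) instead of near its base (contact force between the fingers and battery above 0.5 N and height (world z) of the grasp point above 0.1 m).
It fails at once if the bottle, the beaker or the bottle cap is moved by more than 20 mm (distance of any of reagent, beaker, cap from where it was at the start of the episode above 0.02 m).
It also fails if it takes over 51 s, if anything falls off the work surface, if the arm or the gripper's body presses on something with over 40 N, if the wrist force passes 120 N, or if a joint passes its speed limit or range.

## Robot

A 7-joint arm with a two-finger parallel gripper is mounted at the origin on the work surface. World frame = base frame: x ahead of the robot, y to its left, z up, the work surface at z = 0. Lengths are in mm, angles in rad, forces in N, time in s.
With the tool pointing down it reaches from about 400 to 850 mm from the base axis. Payload 6.9 kg.
Tool frame: the origin (TCP) lies on the centre line of the jaws, within the pads' length; the fingertips stand 17 mm ahead of it and the grasp point (between the pads) lies 2 mm behind it; z points along the fingers, y is the line along which they close (so a half turn about z gives the same grasp; the last joint's range is limited). The gripper opens to 85 mm and grips with 20 to 120 N. Pads are 22 mm wide; open, the fingers measure 114 mm over their backs; the gripper's body (76 mm by 85 mm) begins 54 mm behind the grasp point. The pads swing forward as they close: fully open they stand 13 mm farther back than shut.
Start: joints at [1.413, 0.507, -0.238, 1.5, 0.126, 1.149, -0.155], TCP at [162.336, -603.538, 213.975] pointing down, gripper open.
Joint ranges: [-3.08, 3.08], [-0.24, 2.05], [-1.43, 1.35], [0, 2.5], [-1.52, 4.66], [0.17, 1.96], [-2.89, 2.89]. Speed limits (rad/s): [2.39, 2.39, 3.14, 3.14, 3.14, 3.14, 3.14].

## Interface

Orientations are given as [roll, pitch, yaw] about the fixed x, y, z axes, in that order (R = Rz(yaw) Ry(pitch) Rx(roll)).
In Python, from workcell import ctrl gives the robot as it stands.
- The arm moves only by the tool move_arm, never from a script. Its argument "commands" is a list of rows, each a list of 7 numbers: the shift along the world's x, y, z in m, then the turn, a rotation vector about the world's x, y, z in rad, then the opening, from 0 (shut) to 1 (fully open). A call has 1 to 8 rows; each row is the pose to reach, as a shift and turn from the pose commanded when the call began; what a row does not reach only later rows make up. A row lasts 1/10 s, in which the tool goes at most 50 mm and 8.59 degrees, less where a joint would pass 70% of its speed; a pose out of reach is approached as far as the arm can. A call with a gripper value outside its range is refused whole. The fingers move at their own pace and stop on an object; "grip_force" is the grip in N (left out, the last holds). Time passes only in rows, so rows that repeat a pose let the fingers close. It gives the time, the measured TCP pose, the force, the opening and the grip force at its end, in the units of the state.
- ctrl.observe(): the state, without advancing time (a new reading comes with each control period).
- ctrl.read_camera(name): name is "scene" or "top" or "wrist"; returns the picture (384x512x3 uint8, red, green, blue); there is no depth.
- ctrl.calibration(name): a dict with "camera_matrix" (3x3 intrinsics, pixels), "distortion" ([k1, k2, p1, p2, k3] as OpenCV has them; the pictures are not rectified), "R" (3x3) and "t" (3): a world point X has camera coordinates R X + t. Camera axes: x right, y down, z forward; pixel columns grow to the right and rows downward; lengths in mm; the calibration is good to about 2 mm. A picture is of the moment at which its call begins: read the wrist's pose just before it. calibration takes no time and is no camera call; for the wrist camera it gives the pose at the moment of the call.
- ctrl.finish_job(): hands the job in; it is judged then, once.
Trained networks look in the newest picture that a camera, given by its name, has taken for a name from the list of things; names that differ only in an ending like _2 or _b are one class to them, and where a whole thing is asked for, a point or a joint stands for the part that bears it (a point fixed in the world has none). Each returns a list of dicts, best first, with "score" (0 to 1); they miss things now and then, are a little off and sometimes report something else, mostly with a low value. They report only what shows in the picture. A call takes as long as a camera call. They do not tell look-alikes from the thing itself.
- ctrl.recognise(camera, target): "extent" ([left, top, width, height] in pixels, round what is visible of it).
- ctrl.cut_out(camera, target): "region" (384x512 bool, what is visible of it) and "extent" ([left, top, width, height] in pixels, round what is visible of it).
The state is a dict: "time_s": time; "joints": joint angles; "joint_vel": joint speeds; "tau": joint torques, N m; "eef_pos": TCP position; "tool_rot": TCP orientation; "ft_force": force on the tool from outside, world axes, zero at the start; "torque": the same for the moment, N m; "grip_width": finger opening in mm; "gripper_force": force on a finger pad.
Only numpy, scipy, OpenCV 4.12 (cv2) and the standard library are available. Lean on these libraries where they do the work, as an engineer would, in place of code of your own. Each camera call takes 0.05 s, during which the arm holds its last target. There are 200 camera calls.

## Working session

There is one attempt and no reset: what is moved stays moved. The work goes in short steps, Python scripts to look and compute and a tool call to move; the robot and the scene stay as the last step left them, time stands still between calls to the robot, and variables do not carry over. Pictures are saved under pics/ and viewed, at most 10 in all, crops included, and the job is handed in when it is done.

Besides the shell and the picture viewer there is one more tool, called as name([rows], argument=value, ...), one row to a line, values as JSON. move_arm: Moves the arm, as the interface text tells. Its arguments: {"type":"object","properties":{"commands":{"type":"array"},"grip_force":{"type":"number"}},"required":["commands"]}

```bash
mkdir -p pics; cat > h.py <<'E'
import numpy as np, cv2
from workcell import ctrl
def ray(cam,px,z):
    c=ctrl.calibration(cam);K=np.array(c["camera_matrix"]);d=np.array(c["distortion"]);R=np.array(c["R"]);t=np.array(c["t"]).ravel()
    u=cv2.undistortPoints(np.array(px,float).reshape(-1,1,2),K,d).reshape(-1,2)
    D=np.c_[u,np.ones(len(u))]@R; C=-R.T@t
    return C+D*((z-C[2])/D[:,2])[:,None]
def proj(cam,X):
    c=ctrl.calibration(cam);R=np.array(c["R"])
    return cv2.projectPoints(np.array(X,float).reshape(-1,1,3),cv2.Rodrigues(R)[0],np.array(c["t"],float).ravel(),np.array(c["camera_matrix"]),np.array(c["distortion"]))[0].reshape(-1,2)
def snap(cam,name):
    im=ctrl.read_camera(cam); cv2.imwrite(f"pics/{name}.png",im[:,:,::-1]); return im
E
python3 - <<'E'
from h import *
for c in("scene","top"):
    snap(c,c+"1")
    k=ctrl.calibration(c);print(c,-np.array(k["R"]).T@np.array(k["t"]).ravel())
    for n in("battery","bay","charge_top","reagent","beaker","cap"):
        print(n,[(round(r["score"],2),np.round(r["extent"]).tolist()) for r in ctrl.recognise(c,n)])
s=ctrl.observe();print(s["time_s"],s["eef_pos"],s["tool_rot"],s["ft_force"])
E
```

```text
scene [1189.34936261  295.40754902  524.96885487]
battery [(0.95, [84.0, 87.0, 61.0, 123.0]), (0.86, [244.0, 101.0, 64.0, 116.0]), (0.86, [202.0, 66.0, 54.0, 94.0])]
bay [(0.64, [210.0, 200.0, 135.0, 100.0])]
charge_top []
reagent [(0.8, [160.0, 167.0, 36.0, 80.0])]
beaker [(0.72, [176.0, 144.0, 33.0, 44.0])]
cap [(0.83, [360.0, 210.0, 24.0, 20.0])]
top [361.59776872  33.69433684 825.25609063]
battery [(0.91, [187.0, 142.0, 71.0, 86.0]), (0.88, [337.0, 63.0, 88.0, 100.0]), (0.72, [291.0, 231.0, 83.0, 86.0])]
bay [(0.74, [137.0, 71.0, 121.0, 110.0])]
charge_top [(0.72, [143.0, 133.0, 11.0, 10.0])]
reagent [(0.8, [263.0, 75.0, 36.0, 52.0])]
beaker [(0.8, [300.0, 159.0, 38.0, 40.0])]
cap [(0.68, [118.0, 194.0, 18.0, 22.0])]
0.7 [ 162.35139805 -603.51964037  213.96236039] [-3.14152140e+00 -4.36887370e-05  2.62796783e-01] [0.32962975 0.01760917 1.05383237]
```

```bash
sleep 1
```

```text
(no output)
```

View pics/scene1.png

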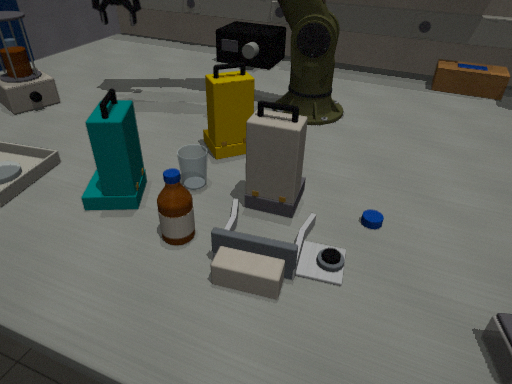

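View pics/top1.png

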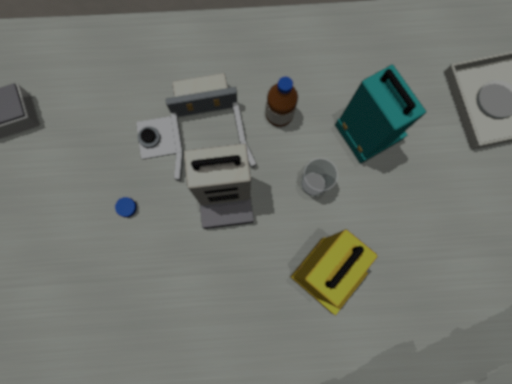

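The scene shows the white battery at (275,160) in front of the bay, with the stop at (255,250) and the button at (331,258). The top view shows the battery foot at (227,215), the rails at x≈180 and x≈243, the stop at (202,102), the button at (149,137) and the cap at (126,207). I'll enlarge both to get exact corners.

```bash
python3 - <<'E'
import cv2
a=cv2.imread("pics/top1.png")[65:235,110:270]; a=cv2.resize(a,None,fx=3.5,fy=3.5,interpolation=cv2.INTER_CUBIC)
cv2.imwrite("pics/topc.png",a)
a=cv2.imread("pics/scene1.png")[165:305,195:360]; a=cv2.resize(a,None,fx=4,fy=4,interpolation=cv2.INTER_CUBIC)
cv2.imwrite("pics/scenec.png",a)
E
```

```text
(no output)
```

View pics/topc.png

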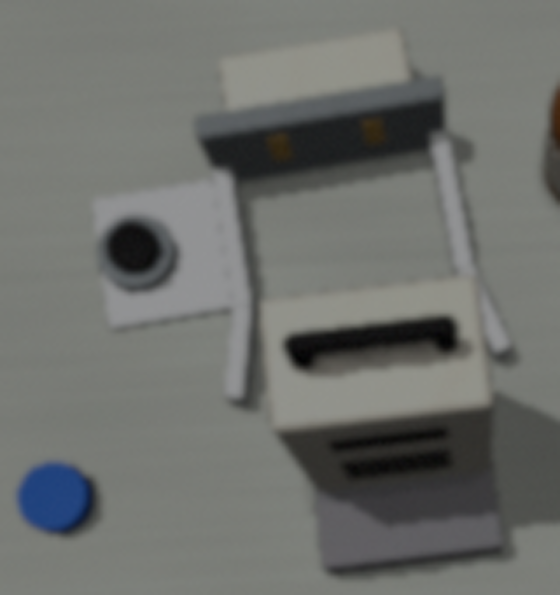

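View pics/scenec.png

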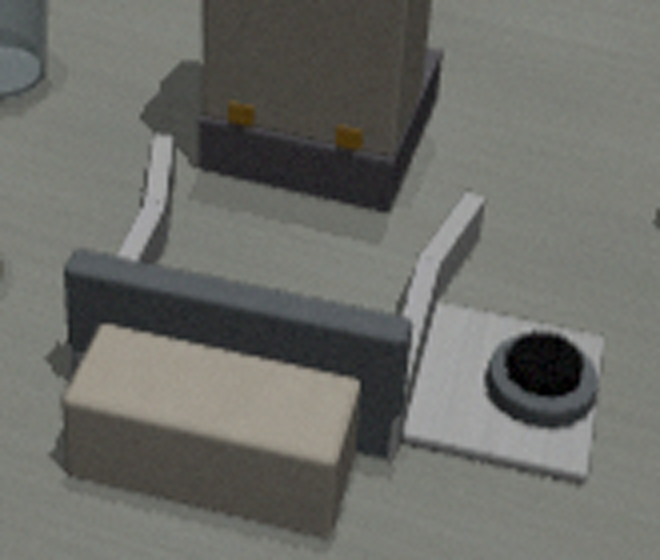

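```bash
cat > fit.py <<'E'
from h import *
from scipy.optimize import least_squares
def T(p): return np.array(p,float)/3.5+[110,65]
def S(p): return np.array(p,float)/4+[195,165]
bat=[("top",(35,55,210),T((262,302))),("top",(35,-55,210),T((473,278))),("top",(-35,-55,210),T((493,405))),("top",(-35,55,210),T((275,432))),
("top",(-80,55,36),T((325,560))),("top",(-80,-55,36),T((500,543))),("scene",(35,-55,0),S((200,168))),("scene",(35,55,0),S((390,211))),("scene",(35,-55,36),S((200,122))),("scene",(35,55,36),S((393,160)))]
bay=[("top",(36,65,28),T((232,172))),("top",(36,-65,28),T((433,140))),("top",(-58,65,28),T((250,295))),("top",(-58,-65,28),T((460,270))),("top",(-115,79,28),T((245,400))),("top",(-115,-79,28),T((493,352))),
("scene",(-58,65,28),S((420,258))),("scene",(-115,79,28),S((468,195))),("scene",(-115,-79,28),S((172,137))),("scene",(-58,-65,28),S((165,205)))]
def W(p,X): c,s=np.cos(p[2]),np.sin(p[2]);return np.array([p[0]+c*X[0]-s*X[1],p[1]+s*X[0]+c*X[1],X[2]])
def fit(k,x0):
    f=lambda p:np.concatenate([proj(c,W(p,X))[0]-u for c,X,u in k])
    r=least_squares(f,x0,loss="soft_l1",x_scale=[10,10,.1]);return r.x,r.fun.reshape(-1,2)
if __name__=="__main__":
    b,e=fit(bat,[450,80,0]);print("bat",b);print(e.round(1).tolist())
    y,e=fit(bay,[600,80,0]);print("bay",y);print(e.round(1).tolist())
    c,s=np.cos(y[2]),np.sin(y[2]);d=b-y
    print("bat in bay",c*d[0]+s*d[1],-s*d[0]+c*d[1],d[2])
    f=lambda X:np.r_[proj("top",X)[0]-T((134,246)),proj("scene",X)[0]-S((545,363))]
    r=least_squares(f,[550,200,30]);X=r.x;d=X[:2]-y[:2];print("btn",X,r.fun,"in bay",c*d[0]+s*d[1],-s*d[0]+c*d[1])
    print("cap",ray("top",[(126,207)],20)); print("beaker",ray("top",[(319,185)],0),"bottle",ray("top",[(285,84)],150))
E
python3 fit.py
```

```text
bat [5.37889154e+02 7.59914865e+01 7.76895431e-02]
[[-3.3, -1.5], [0.6, -3.2], [0.7, -0.0], [-2.5, 1.2], [-1.1, 2.8], [0.9, 0.3], [-0.9, 0.2], [-0.2, 0.2], [-0.8, -1.4], [0.4, -0.3]]
bay [6.90187386e+02 1.04559738e+02 1.06291240e-01]
[[-0.3, -2.2], [-0.6, -2.0], [0.2, 2.2], [-1.4, -0.0], [-1.2, -1.9], [-0.3, 0.0], [-1.4, -1.6], [-1.4, -1.7], [0.6, -1.6], [-0.1, -1.5]]
bat in bay -154.46956210957524 -12.249520141439532 -0.028601697361886003
btn [669.27627342 238.37126702  22.75559753] [-0.65303354  0.1911186  -0.56050862  0.01584994] in bay -6.596871483843016 135.27483574468005
cap [[510.93849304 287.0423924   20.        ]]
beaker [[ 537.58032852 -136.87439293    0.        ]] bottle [[708.99297034 -59.99553761 150.        ]]
```

move_arm([
  [0,0,0.05,0,0,0,0.7],
  [0,0,0.1,0,0,0,0.7],
  [0.02,0.03,0.13,0,0,-0.05,0.7],
  [0.05,0.07,0.13,0,0,-0.1,0.7],
  [0.08,0.11,0.13,0,0,-0.157,0.7],
  [0.11,0.15,0.13,0,0,-0.157,0.7],
  [0.14,0.19,0.13,0,0,-0.157,0.7],
  [0.17,0.23,0.13,0,0,-0.157,0.7],
])

```text
time_s: 1.5
eef_pos: [333.2, -371.7, 344.3]
tool_rot: [3.141, -0.0, 0.106]
ft_force: [1.0, -0.3, 0.1]
grip_width: 59.7
gripper_force: 0.0
```

move_arm([
  [0.02,0.045,0,0,0,0,0.7],
  [0.04,0.09,0,0,0,0,0.7],
  [0.06,0.135,0,0,0,0,0.7],
  [0.07,0.18,0,0,0,0,0.7],
  [0.08,0.225,0,0,0,0,0.7],
  [0.085,0.27,0,0,0,0,0.7],
  [0.085,0.315,0,0,0,0,0.7],
  [0.085,0.36,0,0,0,0,0.7],
])

```text
time_s: 2.3
eef_pos: [417.1, -11.6, 344.2]
tool_rot: [3.141, -0.001, 0.106]
ft_force: [1.0, -0.8, -0.2]
grip_width: 59.5
gripper_force: 0.0
```

move_arm([
  [0,0.04,0,0,0,0,0.7],
  [0,0.08,0,0,0,0,0.7],
  [0,0.08,-0.05,0,0,0,0.7],
  [0,0.08,-0.1,0,0,0,0.7],
  [0,0.08,-0.15,0,0,0,0.7],
  [0,0.08,-0.2,0,0,0,0.7],
  [0,0.08,-0.25,0,0,0,0.7],
  [0,0.08,-0.25,0,0,0,0.7],
])

```text
time_s: 3.1
eef_pos: [413.6, 65.7, 89.7]
tool_rot: [-3.141, 0.01, 0.107]
ft_force: [-0.9, 0.2, 0.9]
grip_width: 59.9
gripper_force: 0.0
```

move_arm([
  [0.004,0,-0.04,0,0,0,0.7],
  [0.004,0,-0.068,0,0,0,0.7],
  [0.004,0,-0.068,0,0,0,0.7],
  [0.004,0,-0.068,0,0,0,0.7],
])

```text
time_s: 3.5
eef_pos: [422.4, 66.7, 27.8]
tool_rot: [3.141, -0.001, 0.106]
ft_force: [1.0, -0.2, 0.3]
grip_width: 59.7
gripper_force: 0.0
```

```bash
python3 - <<'E'
from fit import *
b,_=fit(bat,[450,80,0]);y,_=fit(bay,[600,80,0])
im=snap("wrist","w1").copy()
for X in [(-80,55,36),(-80,-55,36),(-80,55,0),(-80,-55,0)]:
    u=proj("wrist",W(b,X))[0];print(u);cv2.circle(im,tuple(int(v) for v in u),4,(255,0,0),1)
cv2.imwrite("pics/w1.png",im[:,:,::-1])
s=ctrl.observe();print(s["eef_pos"],s["tool_rot"],s["ft_force"],s["time_s"])
E
```

```text
[155.76424371 180.82365084]
[356.52290635 186.34153018]
[173.0179215  164.70063412]
[338.55833572 169.34967868]
[422.75104742  66.70617967  28.10795967] [ 3.14117736e+00 -2.83964874e-03  1.05813245e-01] [ 0.24303127 -0.15974276 -0.20380476] 3.55
```

View pics/w1.png

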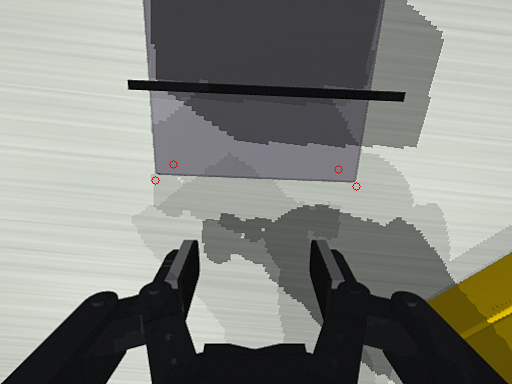

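The wrist view shows the foot's front edge at (157,175)–(355,181), centred between the fingers and about 3 mm farther than predicted. I'll start pushing.

move_arm([
  [0.01,0.001,-0.002,0,0,0,0.7],
  [0.018,0.002,-0.002,0,0,0,0.7],
  [0.023,0.003,-0.002,0,0,0,0.7],
  [0.028,0.003,-0.002,0,0,0,0.7],
  [0.033,0.004,-0.002,0,0,0,0.7],
  [0.038,0.005,-0.002,0,0,0,0.7],
  [0.044,0.006,-0.002,0,0,0,0.7],
  [0.05,0.007,-0.002,0,0,0,0.7],
])

```text
time_s: 4.35
eef_pos: [471.0, 73.4, 23.8]
tool_rot: [3.141, 0.001, 0.106]
ft_force: [-6.2, -1.3, 2.6]
grip_width: 59.8
gripper_force: 0.0
```

move_arm([
  [0.008,0.0013,0.001,0,0,0,0.7],
  [0.016,0.0026,0.001,0,0,0,0.7],
  [0.024,0.004,0.001,0,0,0,0.7],
  [0.032,0.0053,0.001,0,0,0,0.7],
  [0.04,0.0067,0.001,0,0,0,0.7],
  [0.048,0.008,0.001,0,0,0,0.7],
  [0.056,0.0093,0.001,0,0,0,0.7],
  [0.064,0.0107,0.001,0,0,0,0.7],
])

```text
time_s: 5.15
eef_pos: [527.0, 82.2, 25.6]
tool_rot: [3.137, 0.014, 0.107]
ft_force: [-31.8, -6.6, 37.0]
grip_width: 59.6
gripper_force: 19.8
```

```bash
python3 - <<'E'
from fit import *
y,_=fit(bay,[600,80,0])
im=snap("wrist","w2").copy()
s=ctrl.observe();e=np.array(s["eef_pos"]);print(e,s["ft_force"],s["time_s"])
p=[e[0]+11,e[1]+1,0.106]
b=[e[0]+11+80*np.cos(.106),e[1]+1.2+80*np.sin(.106),.106]
for X in [(-80,55,36),(-80,-55,36)]:
    u=proj("wrist",W(b,X))[0];cv2.circle(im,tuple(int(v) for v in u),4,(255,0,0),1)
for X in [(-115,79,28),(-115,-79,28),(-58,65,28),(-58,-65,28)]:
    u=proj("wrist",W(y,X))[0];cv2.circle(im,tuple(int(v) for v in u),4,(0,255,0),1)
cv2.imwrite("pics/w2.png",im[:,:,::-1])
E
```

```text
[529.30644248  82.6977079   25.65567089] [-26.87080265  -5.28339569  31.91134216] 5.2
```

View pics/w2.png

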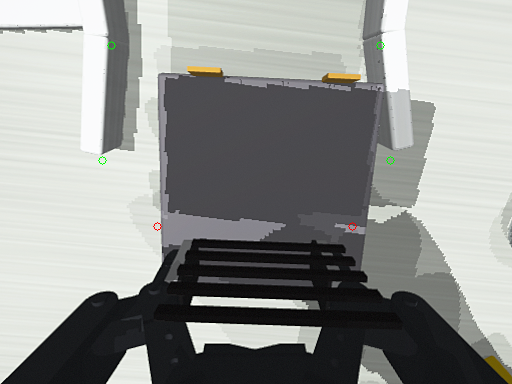

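```bash
python3 - <<'E'
from fit import *
a=snap("scene","s3"); w=ctrl.read_camera("wrist"); t=ctrl.read_camera("top")
r=lambda i,x,y,ww,hh,s:cv2.resize(i[y:y+hh,x:x+ww],(int(ww*s),int(hh*s)),interpolation=cv2.INTER_CUBIC)
o=np.zeros((600,800,3),np.uint8)
o[:300,:400]=r(a,180,80,200,150,2); o[:300,400:]=r(w,120,180,267,200,1.5)[:300,:400]; o[300:,:400]=r(t,110,60,200,150,2)
o[300:,400:]=r(w,0,0,512,384,400/512.)[:300,:400]
cv2.imwrite("pics/m3.png",o[:,:,::-1])
s=ctrl.observe();print({k:np.round(s[k],2) for k in s})
k=ctrl.calibration("wrist");print(-np.array(k["R"]).T@np.array(k["t"]).ravel())
E
```

```text
{'time_s': np.float64(5.35), 'joints': array([ 0.11,  0.64, -0.49,  1.95,  0.47,  0.68, -2.13]), 'joint_vel': array([-0., -0.,  0.,  0.,  0., -0.,  0.]), 'tau': array([ -0.52, -46.67,  -4.16, -24.21,   2.17,  -6.24,  -0.16]), 'eef_pos': array([529.29,  82.78,  25.59]), 'tool_rot': array([3.14, 0.01, 0.11]), 'ft_force': array([-25.27,  -5.17,  28.46]), 'torque': array([-0.38,  3.8 ,  0.18]), 'gripper_force': np.float64(10.91), 'grip_width': np.float64(59.75)}
[615.12567931  93.32395543 184.82192527]
```

View pics/m3.png

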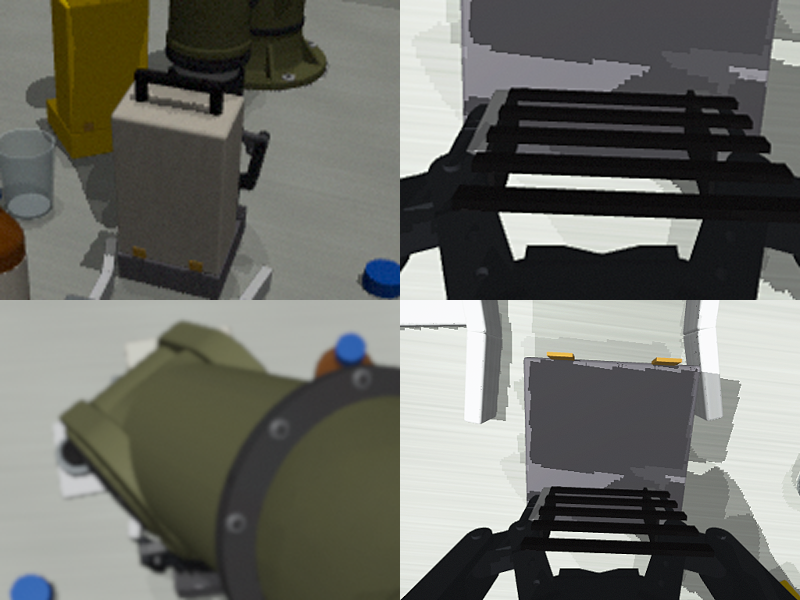

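```bash
python3 - <<'E'
from fit import *
for z in (0,36):
    P=ray("wrist",[(160,73),(382,87),(162,250),(165,280)],z);print(z,P.round(1).tolist(),np.linalg.norm(P[0]-P[1]))
print(ray("wrist",[(205,71),(341,77)],40).round(1))
im=cv2.imread("pics/s3.png"); 
cv2.imwrite("pics/x.png",cv2.resize(im[130:260,220:340],None,fx=4.5,fy=4.5,interpolation=cv2.INTER_CUBIC))
E
```

```text
0 [[615.8, 148.1, 0.0], [622.2, 16.5, 0.0], [496.1, 146.7, 0.0], [470.3, 144.4, 0.0]] 131.83717554768268
36 [[615.6, 137.5, 36.0], [620.8, 31.4, 36.0], [519.3, 136.3, 36.0], [498.5, 134.5, 36.0]] 106.15765558404017
[[618.7 115.8  40. ]
 [622.9  53.1  40. ]]
```

View pics/x.png

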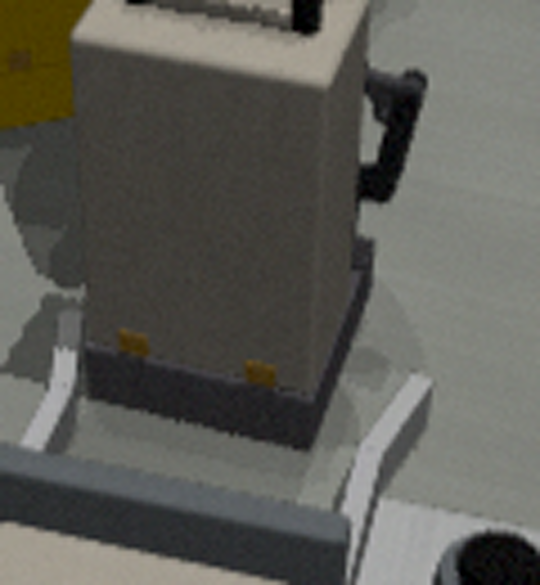

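```bash
python3 - <<'E'
from h import *
from scipy.spatial.transform import Rotation as Rn
s=ctrl.observe();e=np.array(s["eef_pos"]);R=Rn.from_euler("xyz",s["tool_rot"]).as_matrix()
for z in (-20,0,9,17):
  for x in (-11,11):
    print(z,x,[proj("wrist",e+R@np.array([x,y,z]))[0].round().tolist() for y in(-30,30)])
a=cv2.imread("pics/w1.png")[180:380,100:400]
b=cv2.imread("pics/w2.png")[180:380,100:400]
cv2.imwrite("pics/y.png",cv2.resize(np.vstack([a,b]),(450*13//10,600)))
E
```

```text
-20 -11 [[202.0, 269.0], [309.0, 269.0]]
-20 11 [[199.0, 234.0], [311.0, 234.0]]
0 -11 [[207.0, 251.0], [303.0, 251.0]]
0 11 [[205.0, 218.0], [305.0, 218.0]]
9 -11 [[209.0, 243.0], [301.0, 243.0]]
9 11 [[207.0, 212.0], [303.0, 212.0]]
17 -11 [[211.0, 237.0], [299.0, 237.0]]
17 11 [[209.0, 207.0], [301.0, 208.0]]
```

View pics/y.png

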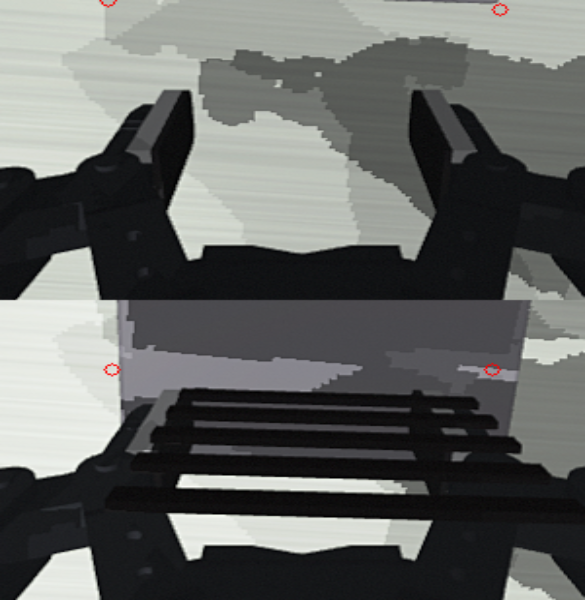

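```bash
python3 - <<'E'
from h import *
from scipy.optimize import least_squares
from scipy.spatial.transform import Rotation as Rn
s=ctrl.observe();e=np.array(s["eef_pos"]);R=Rn.from_euler("xyz",s["tool_rot"]).as_matrix()
P=lambda x,y,z:proj("wrist",e+R@np.array([x,y,z]))[0]
for w in (25,30,35):
  r=least_squares(lambda v:np.r_[P(v[0],-w,v[1])-[198,241],P(v[0],w,v[1])-[311,241]],[10,0]);print(w,r.x,r.fun.round(1))
  if w==30:
    print("outer",least_squares(lambda v:np.r_[P(v[0],-v[2],v[1])-[198,241],P(v[0],v[2],v[1])-[311,241]],[10,0,30]).x)
E
```

```text
25 [ 20.95695898 -45.32282909] [ 1.  -0.   0.9  0. ]
30 [  8.19311683 -22.39453882] [ 0.7 -0.   0.7  0. ]
outer [-69.0315194  116.32770675  60.23856008]
35 [-4.57335866  0.53848166] [ 0.5 -0.   0.5  0. ]
```

move_arm([
  [-0.01,-0.001,0.004,0,0,0,0.7],
  [-0.02,-0.002,0.008,0,0,0,0.7],
  [-0.035,-0.004,0.012,0,0,0,0.7],
  [-0.05,-0.006,0.014,0,0,0,0.7],
  [-0.065,-0.008,0.014,0,0,0,0.7],
  [-0.08,-0.01,0.014,0,0,0,0.7],
  [-0.09,-0.01,0.014,0,0,0,0.7],
  [-0.09,-0.01,0.014,0,0,0,0.7],
])

```text
time_s: 6.15
eef_pos: [444.7, 74.2, 39.2]
tool_rot: [3.141, -0.0, 0.106]
ft_force: [0.2, -0.1, -0.0]
grip_width: 59.9
gripper_force: 0.0
```

move_arm([
  [0,0,-0.015,0,0,0,0.7],
  [0,0,-0.02,0,0,0,0.7],
  [0,0,-0.024,0,0,0,0.7],
  [0,0,-0.026,0,0,0,0.7],
  [0,0,-0.026,0,0,0,0.7],
])

```text
time_s: 6.65
eef_pos: [445.5, 74.3, 12.8]
tool_rot: [-3.141, 0.0, 0.106]
ft_force: [-0.7, -0.2, 0.8]
grip_width: 59.5
gripper_force: 0.0
```

```bash
python3 - <<'E'
from h import *
im=snap("wrist","w4"); s=snap("scene","s4")
o=np.zeros((600,800,3),np.uint8); o[:300,:400]=cv2.resize(im,(400,300)); o[:300,400:]=cv2.resize(s[100:250,180:380],(400,300))
o[300:,:400]=cv2.resize(im[150:350,120:387],(400,300))
cv2.imwrite("pics/m4.png",o[:,:,::-1]); q=ctrl.observe();print(q["eef_pos"],q["ft_force"])
E
```

```text
[445.52290575  74.2470905   13.12817553] [-0.17447968  0.82329759 -0.29620269]
```

View pics/m4.png

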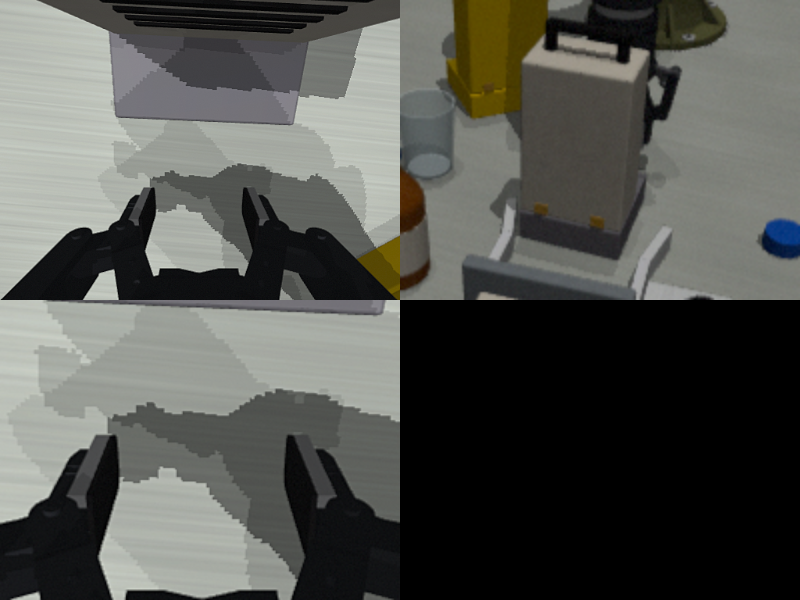

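The tool stands clear and the battery is upright. The foot's front edge is at about (150,150)–(378,159) in wrist pixels. In the picture the fingertips look higher than nominal, so I'll feel for the bench.

```bash
python3 - <<'E'
from h import *
P=ray("wrist",[(150,150),(378,159)],36);print(P.round(1),np.linalg.norm(P[0]-P[1]),np.arctan2(P[1][0]-P[0][0],P[0][1]-P[1][1])*-1)
E
```

```text
[[497.  130.1  36. ]
 [504.3  21.4  36. ]] 108.91378670174608 -0.06671068242794828
```

move_arm([
  [0,0,-0.002,0,0,0,0.7],
  [0,0,-0.004,0,0,0,0.7],
  [0,0,-0.005,0,0,0,0.7],
  [0,0,-0.005,0,0,0,0.7],
])

```text
time_s: 7.15
eef_pos: [445.2, 74.1, 7.8]
tool_rot: [3.142, 0.0, 0.106]
ft_force: [0.4, 0.3, -0.8]
grip_width: 60.0
gripper_force: 0.0
```

move_arm([
  [0,0,-0.002,0,0,0,0.7],
  [0,0,-0.004,0,0,0,0.7],
  [0,0,-0.004,0,0,0,0.7],
])

```text
time_s: 7.45
eef_pos: [445.2, 74.1, 3.7]
tool_rot: [3.142, 0.0, 0.106]
ft_force: [-0.3, 0.2, 0.3]
grip_width: 59.9
gripper_force: 0.0
```

move_arm([
  [0,0,-0.002,0,0,0,0.7],
  [0,0,-0.004,0,0,0,0.7],
  [0,0,-0.006,0,0,0,0.7],
  [0,0,-0.006,0,0,0,0.7],
])

```text
time_s: 7.85
eef_pos: [445.2, 74.2, -2.3]
tool_rot: [-3.142, 0.0, 0.106]
ft_force: [-0.3, 0.3, -0.1]
grip_width: 59.8
gripper_force: 0.0
```

move_arm([
  [0.01,0,-0.003,0,0,0,0.7],
  [0.02,0,-0.006,0,0,0,0.7],
  [0.03,0,-0.006,0,0,0,0.7],
  [0.037,0.001,-0.006,0,0,0,0.7],
  [0.043,0.001,-0.006,0,0,0,0.7],
  [0.048,0.002,-0.006,0,0,0,0.7],
  [0.053,0.003,-0.006,0,0,0,0.7],
  [0.058,0.004,-0.006,0,0,0,0.7],
])

```text
time_s: 8.65
eef_pos: [492.3, 73.4, -9.1]
tool_rot: [3.134, 0.02, 0.103]
ft_force: [-24.1, -8.7, 13.5]
grip_width: 59.8
gripper_force: 10.8
```

```bash
cat > loc.py <<'E'
from fit import *
s=ctrl.observe();im=snap("wrist","w%d"%(1000*s["time_s"]))
print(np.round(s["eef_pos"],1),np.round(s["ft_force"],1),s["time_s"])
h=cv2.cvtColor(im,cv2.COLOR_RGB2HSV)
m=cv2.inRange(h,(8,120,90),(30,255,255)); m[:, 430:]=0; m[300:]=0
n,l,st,c=cv2.connectedComponentsWithStats(m)
k=[(st[i].tolist(),c[i].round(1).tolist()) for i in range(1,n) if st[i][4]>40];print(k)
def fx(q):
    P=ray("wrist",q,40);return P.round(1).tolist()
if k: print(fx([a[1] for a in k]))
print(ctrl.recognise("wrist","battery")[:1])
E
python3 loc.py
```

```text
[492.3  73.4  -9.1] [-24.1  -8.7  13.5] 8.65
[]
[{'extent': [16.6, 0.0, 481.8, 346.8], 'score': 0.95}]
```

```bash
cat > trk.py <<'E'
from fit import *
def orange(im):
    h=cv2.cvtColor(im,cv2.COLOR_RGB2HSV);m=cv2.inRange(h,(10,130,60),(30,255,255))
    m[:150]=0;m[:,:220]=0;m[:,310:]=0
    n,l,st,c=cv2.connectedComponentsWithStats(m)
    i=sorted(range(1,n),key=lambda i:-st[i][4])[:2]
    return sorted(c[j].tolist() for j in i),[int(st[j][4]) for j in i]
b0,_=fit(bat,[450,80,0]);y0,_=fit(bay,[600,80,0])
p0,a0=orange(cv2.imread("pics/scene1.png")[:,:,::-1].copy())
# local coords (x=35 fixed): -y contact first
L=[least_squares(lambda v:proj("scene",W(b0,(36,v[0],v[1])))[0]-p,[0,42]).x for p in p0]
s=ctrl.observe();im=ctrl.read_camera("scene")
p,a=orange(im)
P=[ray("scene",[q],l[1])[0] for q,l in zip(p,L)]
d=P[1]-P[0];ps=np.arctan2(-d[0],d[1])
c=sum(P)/2;my=(L[0][0]+L[1][0])/2
q=W([0,0,ps],(36,my,0));B=c[:2]-q[:2]
r=B-y0[:2];cs,sn=np.cos(y0[2]),np.sin(y0[2])
if __name__=="__main__":
    print("local",np.round(L,1).tolist(),p0,a0,"now",np.round(p,1).tolist(),a)
    print("bat world",B.round(1),"yaw",ps.round(3),"in bay",(cs*r[0]+sn*r[1]).round(1),(-sn*r[0]+cs*r[1]).round(1),"dyaw",(ps-y0[2]).round(3))
    print(np.round(s["eef_pos"],1),np.round(s["tool_rot"],3),np.round(s["ft_force"],1),s["time_s"])
E
python3 trk.py
```

```text
local [[-84.4, 133.7], [29.2, 45.4]] [[230.76073619631902, 152.80981595092024], [281.8484848484849, 198.84848484848484]] [163, 33] now [[228.8, 153.0], [279.1, 212.6]] [140, 36]
bat world [572.5  90.9] yaw -0.266 in bay -118.5 -1.1 dyaw -0.373
[495.5  74.3  -9.2] [3.136 0.015 0.104] [-16.   -5.4   9.2] 8.75
```

```bash
sed -i 's/m\[:150\]=0/m[:172]=0/' trk.py; python3 trk.py
```

```text
local [[-31.4, 45.5], [29.2, 45.4]] [[254.5, 193.0], [281.8484848484849, 198.84848484848484]] [33, 28] now [[250.5, 206.7], [279.1, 212.6]] [34, 30]
bat world [584.3  85.9] yaw 0.099 in bay -107.3 -7.4 dyaw -0.007
[495.7  74.3  -9.2] [3.136 0.014 0.104] [-18.7  -6.1  11.5] 8.8
```

move_arm([
  [-0.006,0,0.002,0,0,0,0.7],
  [-0.016,-0.001,0.006,0,0,0,0.7],
  [-0.016,-0.001,0.006,0,0,0,0.7],
])

```text
time_s: 9.15
eef_pos: [486.7, 77.3, -1.4]
tool_rot: [-3.141, -0.0, 0.106]
ft_force: [0.2, 1.3, -0.8]
grip_width: 59.7
gripper_force: 0.0
```

move_arm([
  [0.004,0,0,0,0,0,0.7],
  [0.008,0.001,0,0,0,0,0.7],
  [0.012,0.001,0,0,0,0,0.7],
  [0.016,0.002,0,0,0,0,0.7],
  [0.02,0.003,0,0,0,0,0.7],
])

```text
time_s: 9.65
eef_pos: [497.6, 77.3, -3.2]
tool_rot: [3.136, 0.018, 0.106]
ft_force: [-29.1, -4.7, 21.0]
grip_width: 59.9
gripper_force: 14.7
```

```bash
python3 trk.py
```

```text
local [[-31.4, 45.5], [29.2, 45.4]] [[254.5, 193.0], [281.8484848484849, 198.84848484848484]] [33, 28] now [[250.4, 207.5], [279.0, 213.4]] [35, 32]
bat world [586.8  86.6] yaw 0.101 in bay -104.8 -6.9 dyaw -0.005
[497.6  77.3  -3.2] [3.136 0.018 0.106] [-29.1  -4.7  21. ] 9.65
```

move_arm([
  [0,0,0.002,0,0,0,0.7],
  [0,0,0.004,0,0,0,0.7],
])

```text
time_s: 9.9
eef_pos: [502.5, 78.3, 0.3]
tool_rot: [3.139, 0.01, 0.105]
ft_force: [-8.8, -3.0, -5.1]
grip_width: 59.7
gripper_force: 4.7
```

```bash
python3 trk.py|tail -2
```

```text
bat world [591.6  86.8] yaw 0.102 in bay -99.9 -7.2 dyaw -0.005
[5.025e+02 7.830e+01 3.000e-01] [3.139 0.01  0.105] [-8.8 -3.  -5.1] 9.9
```

move_arm([
  [0.004,0.001,0,0,0,0,0.7],
  [0.008,0.0018,0.0005,0,0,0,0.7],
  [0.012,0.0026,0.001,0,0,0,0.7],
  [0.016,0.0034,0.0015,0,0,0,0.7],
])

```text
time_s: 10.35
eef_pos: [518.5, 81.7, 1.5]
tool_rot: [3.139, 0.011, 0.105]
ft_force: [-10.6, -1.7, -3.7]
grip_width: 59.4
gripper_force: 5.1
```

move_arm([
  [0.005,0.0008,0.0003,0,0,0,0.7],
  [0.01,0.0016,0.0006,0,0,0,0.7],
  [0.015,0.0024,0.0009,0,0,0,0.7],
  [0.02,0.0032,0.0012,0,0,0,0.7],
  [0.025,0.004,0.0015,0,0,0,0.7],
])

```text
time_s: 10.85
eef_pos: [543.5, 86.0, 2.9]
tool_rot: [3.139, 0.011, 0.105]
ft_force: [-10.6, -1.2, -2.8]
grip_width: 59.9
gripper_force: 5.2
```

```bash
python3 trk.py|tail -2
```

```text
bat world [633.2  94.5] yaw 0.117 in bay -57.7 -3.9 dyaw 0.011
[543.5  86.    2.9] [3.139 0.011 0.105] [-10.6  -1.2  -2.8] 10.85
```

move_arm([
  [0.005,0.0008,0.0002,0,0,0,0.7],
  [0.01,0.0016,0.0004,0,0,0,0.7],
  [0.015,0.0025,0.0006,0,0,0,0.7],
  [0.02,0.0034,0.0009,0,0,0,0.7],
  [0.025,0.0043,0.0012,0,0,0,0.7],
  [0.03,0.005,0.0015,0,0,0,0.7],
  [0.035,0.0058,0.0018,0,0,0,0.7],
])

```text
time_s: 11.6
eef_pos: [578.5, 91.8, 4.5]
tool_rot: [3.139, 0.011, 0.106]
ft_force: [-10.9, -2.0, -2.7]
grip_width: 59.9
gripper_force: 5.4
```

```bash
python3 trk.py|tail -3
```

```text
Traceback (most recent call last):
  File "trk.py", line 15, in <module>
    d=P[1]-P[0];ps=np.arctan2(-d[0],d[1])
      ~^^^
IndexError: list index out of range
```

move_arm([
  [0.005,0.0008,0.0002,0,0,0,0.7],
  [0.01,0.0014,0.0004,0,0,0,0.7],
  [0.014,0.002,0.0006,0,0,0,0.7],
  [0.017,0.0024,0.0008,0,0,0,0.7],
])

```text
time_s: 12.05
eef_pos: [595.6, 94.4, 5.3]
tool_rot: [3.14, 0.011, 0.106]
ft_force: [-11.9, -1.3, -3.1]
grip_width: 59.9
gripper_force: 5.5
```

move_arm([
  [0.0025,0.0003,0.0001,0,0,0,0.7],
  [0.005,0.0006,0.0002,0,0,0,0.7],
])

```text
time_s: 12.25
eef_pos: [600.0, 94.9, 5.3]
tool_rot: [3.139, 0.012, 0.106]
ft_force: [-14.9, -2.5, -4.2]
grip_width: 59.4
gripper_force: 7.9
```

move_arm([
  [0.0025,0.0003,0.0003,0,0,0,0.7],
  [0.005,0.0006,0.0006,0,0,0,0.7],
])

```text
time_s: 12.45
eef_pos: [600.5, 94.3, 4.2]
tool_rot: [3.138, 0.021, 0.107]
ft_force: [-21.5, -3.2, -7.9]
grip_width: 59.5
gripper_force: 11.1
```

move_arm([
  [0.002,0.0002,0.001,0,0,0,0.7],
  [0.004,0.0004,0.001,0,0,0,0.7],
  [0.004,0.0004,0.001,0,0,0,0.7],
])

```text
time_s: 12.75
eef_pos: [600.7, 94.0, 3.6]
tool_rot: [3.136, 0.028, 0.108]
ft_force: [-26.4, -3.8, -7.1]
grip_width: 59.7
gripper_force: 13.0
```

move_arm([
  [-0.015,-0.001,0,0,0,0,0.7],
  [-0.04,-0.004,0,0,0,0,0.7],
  [-0.08,-0.008,0,0,0,0,0.7],
  [-0.11,-0.012,0.03,0,0,0,0.7],
  [-0.13,-0.014,0.075,0,0,0,0.4],
  [-0.13,-0.014,0.125,0,0,0,0],
  [-0.13,-0.014,0.175,0,0,0,0],
  [-0.13,-0.014,0.225,0,0,0,0],
])

```text
time_s: 13.55
eef_pos: [484.5, 83.6, 236.8]
tool_rot: [-3.141, -0.001, 0.106]
ft_force: [2.4, 0.5, -0.1]
grip_width: 1.5
gripper_force: 0.0
```

move_arm([
  [0,0,0.05,0,0,0,0],
  [0,0,0.1,0,0,0,0],
  [0,0,0.12,0,0,0,0],
  [0,0.04,0.12,0,0,0,0],
  [0,0.09,0.12,0,0,0,0],
  [0,0.14,0.12,0,0,0,0],
  [0,0.14,0.12,0,0,0,0],
])

```text
time_s: 14.25
eef_pos: [482.3, 231.5, 354.7]
tool_rot: [-3.136, 0.0, 0.117]
ft_force: [0.2, 0.6, 0.7]
grip_width: -0.1
gripper_force: 0.0
```

```bash
cat > ver.py <<'E'
from fit import *
y,_=fit(bay,[600,80,0])
s=ctrl.observe();print(np.round(s["eef_pos"],1),s["time_s"])
im=snap("scene","s9")
r=max(ctrl.cut_out("scene","battery"),key=lambda r:r["region"][100:230,225:330].sum());m=r["region"].astype(bool)
print(r["score"],r["extent"])
# visible model: hull of box+handle-less body, above the stop's top edge; compare side/top edges
g=cv2.cvtColor(im,cv2.COLOR_RGB2GRAY)
def sil(p):
    o=np.zeros((384,512),np.uint8)
    for lo,hi in (((-35,-55,36),(35,55,210)),((-80,-55,0),(35,55,36))):
        q=np.array([proj("scene",W(p,(a,b,c)))[0] for a in(lo[0],hi[0]) for b in(lo[1],hi[1]) for c in(lo[2],hi[2])])
        cv2.fillConvexPoly(o,cv2.convexHull((q*16).astype(np.int32)),1,shift=4)
    return o>0
top=int(min(proj("scene",W(y,(0,v,210)))[0][1] for v in(-55,55)))
best=[]
for dx in range(-24,17,4):
  for dy in range(-12,13,4):
    p=W(y,(dx,dy,0))[:2].tolist()+[y[2]]
    o=sil(p);R=slice(max(0,top+8),195)
    best.append(((o[R]^m[R]).sum(),dx,dy))
print(sorted(best)[:6])
E
python3 ver.py
```

```text
[482.3 231.5 354.7] 14.25
0.77 [225.5, 136.1, 70.5, 101.8]
[(np.int64(40), -24, -8), (np.int64(64), -20, -8), (np.int64(79), -16, -4), (np.int64(98), -12, -4), (np.int64(100), -16, -8), (np.int64(115), -20, -4)]
```

```bash
python3 - <<'E'
from fit import *
y,_=fit(bay,[600,80,0])
im=snap("scene","s10"); r=ctrl.cut_out("scene","battery")
for q in r: print(q["score"],np.round(q["extent"]))
r0=cv2.imread("pics/scene1.png")
b,_=fit(bat,[450,80,0])
C=[(35,-55,210),(35,55,210),(-35,-55,210),(-35,55,210)]
print("home pred",[proj("scene",W(y,c))[0].round(1).tolist() for c in C])
g=cv2.cvtColor(im,cv2.COLOR_RGB2GRAY)
# refine: score model edges by gradient along lines
def score(gi,p):
    gx=cv2.Sobel(cv2.GaussianBlur(gi,(3,3),0),cv2.CV_32F,1,0);gy=cv2.Sobel(cv2.GaussianBlur(gi,(3,3),0),cv2.CV_32F,0,1)
    t=0
    for a,bb in (((35,-55,210),(35,55,210)),((35,-55,210),(35,-55,90)),((35,55,210),(35,55,90)),((35,55,210),(-35,55,210)),((35,-55,210),(-35,-55,210))):
        P=np.array([W(p,np.array(a)+(np.array(bb)-a)*f) for f in np.linspace(.05,.95,30)])
        u=proj("scene",P);d=u[-1]-u[0];n=np.array([-d[1],d[0]])/np.linalg.norm(d)
        v=cv2.remap(gx,u[:,:1].astype(np.float32),u[:,1:].astype(np.float32),1)*n[0]+cv2.remap(gy,u[:,:1].astype(np.float32),u[:,1:].astype(np.float32),1)*n[1]
        t+=abs(v.mean())
    return t
import itertools
for nm,gi,o in (("init",cv2.cvtColor(r0,cv2.COLOR_BGR2GRAY),b),("now",g,y)):
    S=sorted(((score(gi,[*W(o,(dx,dy,0))[:2],o[2]+a]),dx,dy,a) for dx,dy,a in itertools.product(range(-28,17,2),range(-12,13,2),(-.06,-.03,0,.03,.06))),reverse=True)[:4]
    print(nm,[(round(float(s[0])),*s[1:]) for s in S])
E
```

```text
0.87 [224. 136.  74. 102.]
0.78 [202.  65.  51.  97.]
0.67 [ 82.  88.  66. 123.]
home pred [[222.2, 162.0], [290.3, 174.1], [236.6, 142.0], [299.3, 152.3]]Traceback (most recent call last):
  File "<stdin>", line 22, in <module>
  File "<stdin>", line 22, in <genexpr>
  File "<stdin>", line 16, in score
  File "h.py", line 9, in proj
    c=ctrl.calibration(cam);R=np.array(c["R"])
ValueError: time passes only in moves, steps and waits
```

```bash
sed -i 's/^def proj/import functools\n_cal={c:ctrl.calibration(c) for c in("scene","top")}\ndef cal(c): return _cal[c] if c in _cal else ctrl.calibration(c)\ndef proj/; s/c=ctrl.calibration(cam)/c=cal(cam)/' h.py
cat > ed.py <<'E'
from fit import *
import itertools
y,_=fit(bay,[600,80,0]);b,_=fit(bat,[450,80,0])
def grads(f):
    g=cv2.GaussianBlur(cv2.imread(f,0),(3,3),0);return cv2.Sobel(g,cv2.CV_32F,1,0),cv2.Sobel(g,cv2.CV_32F,0,1)
def score(G,p):
    t=0
    for a,bb in (((35,-55,210),(35,55,210)),((35,-55,210),(35,-55,90)),((35,55,210),(35,55,90)),((35,55,210),(-35,55,210)),((35,-55,210),(-35,-55,210))):
        u=proj("scene",[W(p,np.array(a)+(np.array(bb)-a)*f) for f in np.linspace(.05,.95,25)]).astype(np.float32)
        d=u[-1]-u[0];n=np.array([-d[1],d[0]])/np.linalg.norm(d)
        t+=abs(sum(cv2.remap(g,u[:,:1],u[:,1:],1)*k for g,k in zip(G,n)).mean())
    return float(t)
for nm,f,o in (("init","pics/scene1.png",b),("now","pics/s10.png",y)):
    G=grads(f)
    S=sorted(((round(score(G,[*W(o,(dx,dy,0))[:2],o[2]+a])),dx,dy,a) for dx,dy,a in itertools.product(range(-28,17,2),range(-12,13,2),(-.05,0,.05))),reverse=True)[:4]
    print(nm,S)
E
python3 ed.py
```

```text
init [(529, 4, 0, 0), (516, 2, 0, 0), (514, 6, 0, 0), (512, 4, 0, 0.05)]
now [(491, 2, 2, 0.05), (477, 2, 2, 0), (474, 0, 0, 0), (472, 0, 0, 0.05)]
```

Edge matching puts the battery at about (+2, +2) mm from home, so it is seated. Next I'll go over the button.

move_arm([
  [0.05,0,0,0,0,0,0],
  [0.1,0,0,0,0,0,0],
  [0.145,0.004,-0.02,0,0,0,0],
  [0.187,0.004,-0.05,0,0,0,0],
  [0.187,0.004,-0.1,0,0,0,0],
  [0.187,0.004,-0.15,0,0,0,0],
  [0.187,0.004,-0.2,0,0,0,0],
  [0.187,0.004,-0.24,0,0,0,0],
])

```text
time_s: 15.25
eef_pos: [671.4, 223.8, 111.3]
tool_rot: [3.14, 0.002, 0.102]
ft_force: [0.1, -0.4, 0.2]
grip_width: 0.1
gripper_force: 0.0
```

```bash
python3 - <<'E'
from h import *
im=snap("wrist","w11");s=ctrl.observe();print(s["eef_pos"],s["ft_force"],s["time_s"])
print([(round(r["score"],2),np.round(r["extent"],1).tolist()) for r in ctrl.recognise("wrist","charge_top")])
print("pred",proj("wrist",[669.3,238.4,22.8]))
h=cv2.cvtColor(im,cv2.COLOR_RGB2GRAY)
for r in ctrl.recognise("wrist","charge_top"):
    e=r["extent"];c=(e[0]+e[2]/2,e[1]+e[3]/2);print(ray("wrist",[c],22.8).round(1))
E
```

```text
[668.45705808 221.87839537 104.21536229] [-2.18970928 -2.4406312  -5.93797985] 15.3
[(0.81, [222.6, 171.3, 33.5, 34.6])]
pred [[236.13152441 186.34206799]]
[[668.2 237.4  22.8]]
```

move_arm([
  [0,0.016,-0.02,0,0,0,0],
  [0,0.016,-0.045,0,0,0,0],
  [0,0.016,-0.06,0,0,0,0],
  [0,0.016,-0.06,0,0,0,0],
])

```text
time_s: 15.8
eef_pos: [671.1, 242.8, 53.6]
tool_rot: [3.141, 0.001, 0.105]
ft_force: [-0.9, 0.1, 0.1]
grip_width: -0.2
gripper_force: 0.0
```

move_arm([
  [-0.003,-0.005,-0.004,0,0,0,0],
  [-0.003,-0.005,-0.008,0,0,0,0],
  [-0.003,-0.005,-0.012,0,0,0,0],
  [-0.003,-0.005,-0.014,0,0,0,0],
])

```text
time_s: 16.2
eef_pos: [668.5, 238.2, 40.5]
tool_rot: [-3.142, -0.0, 0.105]
ft_force: [0.0, 0.5, -0.0]
grip_width: 0.2
gripper_force: 0.0
```

move_arm([
  [0,0,-0.003,0,0,0,0],
  [0,0,-0.005,0,0,0,0],
  [0,0,-0.005,0,0,0,0],
])

```text
time_s: 16.5
eef_pos: [668.2, 238.3, 35.0]
tool_rot: [3.141, 0.001, 0.106]
ft_force: [0.3, 1.2, 0.5]
grip_width: -0.3
gripper_force: 0.0
```

move_arm([
  [0,0,-0.003,0,0,0,0],
  [0,0,-0.006,0,0,0,0],
  [0,0,-0.008,0,0,0,0],
  [0,0,-0.008,0,0,0,0],
])

```text
time_s: 16.9
eef_pos: [668.1, 238.2, 26.9]
tool_rot: [3.141, 0.001, 0.106]
ft_force: [0.1, 0.0, 1.2]
grip_width: 0.3
gripper_force: 0.0
```

move_arm([
  [0,0,-0.002,0,0,0,0],
  [0,0,-0.004,0,0,0,0],
  [0,0,-0.004,0,0,0,0],
])

```text
time_s: 17.2
eef_pos: [668.2, 238.2, 23.0]
tool_rot: [3.141, 0.0, 0.106]
ft_force: [-0.9, -0.3, -0.7]
grip_width: 0.0
gripper_force: 0.0
```

move_arm([
  [0,0,-0.002,0,0,0,0],
  [0,0,-0.004,0,0,0,0],
  [0,0,-0.005,0,0,0,0],
])

```text
time_s: 17.5
eef_pos: [668.2, 238.3, 18.1]
tool_rot: [3.141, 0.0, 0.106]
ft_force: [1.0, 0.3, 0.0]
grip_width: 0.3
gripper_force: 0.0
```

move_arm([
  [0,0,-0.002,0,0,0,0],
  [0,0,-0.004,0,0,0,0],
  [0,0,-0.004,0,0,0,0],
])

```text
time_s: 17.8
eef_pos: [668.1, 238.2, 14.0]
tool_rot: [3.141, 0.001, 0.106]
ft_force: [0.1, 0.0, 0.0]
grip_width: 0.3
gripper_force: 0.0
```

move_arm([
  [0,0,-0.002,0,0,0,0],
  [0,0,-0.004,0,0,0,0],
  [0,0,-0.004,0,0,0,0],
])

```text
time_s: 18.1
eef_pos: [668.5, 238.5, 10.4]
tool_rot: [-3.141, -0.0, 0.106]
ft_force: [0.1, -0.4, 2.7]
grip_width: 0.0
gripper_force: 1.1
```

move_arm([
  [0,0,-0.002,0,0,0,0],
  [0,0,-0.004,0,0,0,0],
  [0,0,-0.004,0,0,0,0],
])

```text
time_s: 18.4
eef_pos: [668.5, 238.5, 6.9]
tool_rot: [-3.142, -0.001, 0.106]
ft_force: [-1.0, 0.4, 5.9]
grip_width: 0.0
gripper_force: 2.7
```

move_arm([
  [0,0,-0.002,0,0,0,0],
  [0,0,-0.004,0,0,0,0],
  [0,0,-0.004,0,0,0,0],
])

```text
time_s: 18.7
eef_pos: [668.6, 238.5, 6.4]
tool_rot: [3.141, -0.002, 0.105]
ft_force: [-8.1, -4.6, 27.6]
grip_width: 0.1
gripper_force: 14.1
```

The button has bottomed out: it is stiff at 28 N. I'll lift clear.

move_arm([
  [0,0,0.01,0,0,0,0],
  [0,0,0.03,0,0,0,0],
  [0,0,0.08,0,0,0,0],
  [0,0,0.13,0,0,0,0],
  [0,0,0.18,0,0,0,0],
  [0,0,0.18,0,0,0,0],
])

```text
time_s: 19.3
eef_pos: [671.1, 240.8, 190.6]
tool_rot: [-3.137, -0.012, 0.105]
ft_force: [1.2, 0.9, 0.4]
grip_width: 0.3
gripper_force: 0.0
```

```bash
python3 - <<'E'
from h import *
snap("scene","s10");s=ctrl.observe();print(s["eef_pos"],s["ft_force"],s["time_s"])
for n in("reagent","beaker","cap"): print(n,[np.round(r["extent"]).tolist() for r in ctrl.recognise("scene",n)][:2])
E
python3 ed.py
```

```text
[669.91220734 239.70729779 186.59318274] [ 0.334715    0.16901055 -1.50318567] 19.35
reagent [[158.0, 169.0, 38.0, 76.0]]
beaker [[174.0, 144.0, 35.0, 43.0]]
cap [[364.0, 210.0, 18.0, 19.0]]
init [(529, 4, 0, 0), (516, 2, 0, 0), (514, 6, 0, 0), (512, 4, 0, 0.05)]
now [(678, 2, 2, 0.05), (663, 4, 2, 0.05), (657, 2, 2, 0), (630, 0, 0, 0.05)]
```

```bash
python3 -c "
from workcell import ctrl
print(ctrl.finish_job())"
```

```text
the job is handed in; nothing more can be done
None
```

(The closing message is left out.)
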